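# Find the guide with the right fit, by feeler blade

### The job

Pick the feeler gauge out of its stand by its black handle and try its steel blade, point down, in the three look-alike guides of the orange chassis: one is slack, one is seized and one nips the blade with a light drag. Leave the feeler standing fully home in the guide with the light drag and let go; never force the blade where it will not slide, and leave the hex keys, the mouse and the screw jar alone.

Things in the scene. Friction and masses are not known exactly. Their poses are not given: they have to be found in the camera images.
- feeler: Feeler gauge, about 75 g, upright in the stand at the start. Origin: centre of the handle's underside (the shoulder). Handle: black block 34 mm (x) by 14 mm (y) by 42 mm high (z, up from the origin), gripped across its 14 mm. The blade hangs down -z from the origin. x is the blade's wide direction, y its thickness; it looks the same turned half round about z.
- leaf: Steel blade of the feeler, fixed to the handle, same origin and axes: 20 mm wide (x), 5 mm thick (y), 50 mm down from the shoulder, the last 2.5 mm a central wedge edge. Not to be gripped: hold only the handle. Contact forces on it, both faces added up, must stay under 40 N; a push of 25 N where it is wedged makes that, 13 N makes about 24 N.
- stand: Fixed aluminium feeler stand on a 90 x 70 mm foot, block 50 (x) x 44 (y) x 70 mm high, origin at the centre of its underside. A slot in its top, 24 x 8 mm, long along x, holds the blade; the feeler's shoulder rests on its top, 70 mm above the desk. Lift the feeler 55 mm straight up to clear it.
- chassis: Fixed orange acrylic chassis on four corner posts, 120 (x) by 210 mm (y), flat top 100 mm above the desk with 3 mm screw heads at its corners. Origin on the desk under its centre, z up. Under the top hang three look-alike black guides, 60 mm apart in a row along y; which is slack, seized or right is drawn anew each time and cannot be seen.
- guide_1 (a point): Mouth centre, at the top surface, of the guide at the chassis' -y end; axes as the chassis. Every guide's mouth is 26 mm (x) by 8 mm (y), over 55 mm deep; the blade's wide side goes along x. Hidden inside, a sprung shoe enters the gap from -y: a 20 degree ramp from 8 to 24 mm deep, then a flat face 3.5 mm from the +y wall, which is flush with the mouth's +y edge.
- guide_2 (a point): Mouth centre, at the top surface, of the middle guide (at the chassis' centre); axes as the chassis. In the slack guide the shoe yields to about 0.3 N, in the right one to 5 to 7 N sideways (pushing the blade in takes about 3 to 12 N, and 2 N or more is felt on it inside), in the seized one not at all: the blade stops 10 to 25 mm in and the force climbs.
- guide_3 (a point): Mouth centre, at the top surface, of the guide at the chassis' +y end; axes as the chassis. Built like the other two.
- hex_keys: Bystander: folding hex key set, 100 x 34 x 23 mm, black with a red band, lying loose on the desk; origin at the centre of its underside.
- mouse: Bystander: black upright computer mouse, 100 x 66 x 75 mm, loose; origin at the centre of its underside.
- screw_jar: Bystander: small steel jar of screws with an aluminium cap, 48 mm across, 55 mm high, loose; origin at the centre of its underside.
Not all that is in view belongs to the job. What is shaped like the feeler but white or yellow is not meant. Leave any yellow look-alike of the chassis alone.

How it is judged (in metres and radians):
At the end, for the whole second after the job is handed in: The feeler stands released, at rest and upright (0.15 rad) in a guide, shoulder within 4 mm of the chassis top and 6 mm of the mouth's centre, and the guide nips the blade: over 2 N between blade and chassis (true only in the guide with the light drag) (((horizontal distance between feeler and guide_1 below 0.006 m and z of feeler in the frame of guide_1 below 0.004 m) or (horizontal distance between feeler and guide_2 below 0.006 m and z of feeler in the frame of guide_2 below 0.004 m) or (horizontal distance between feeler and guide_3 below 0.006 m and z of feeler in the frame of guide_3 below 0.004 m)) and angle between feeler's own z axis and vertical below 0.15 rad and contact force between leaf and chassis above 2 N and linear speed of feeler below 0.02 m/s); the robot touches nothing.
It fails at once if the blade is forced, or gripped: more than 40 N on it, its two faces added up (contact force between leaf and anything else above 40 N).
It fails at once if the hex keys are moved more than 15 mm (distance of hex_keys from where it was at the start of the episode above 0.015 m).
It fails at once if the mouse is moved more than 15 mm (distance of mouse from where it was at the start of the episode above 0.015 m).
It fails at once if the screw jar is moved more than 15 mm (distance of screw_jar from where it was at the start of the episode above 0.015 m).
It also fails if it takes over 61 s, if anything falls off the work surface, if the arm or the gripper's body presses on something with over 40 N, if the wrist force passes 120 N, or if a joint passes its speed limit or range.

### The arm

A 6-joint arm with a two-finger parallel gripper is mounted at the origin on the work surface. World frame = base frame: x ahead of the robot, y to its left, z up, the work surface at z = 0. Lengths are in mm, angles in rad, forces in N, time in s.
With the tool pointing down it reaches from about 350 to 875 mm from the base axis. Payload 4.2 kg.
Tool frame: the origin (TCP) lies at the very end of the fingers, on their centre line; the grasp point (between the pads) lies arm.grip_point_offset behind it (arm.grip_point_offset is the distance from the TCP to the grasp point, in mm); z points along the fingers, y is the line along which they close (so a half turn about z gives the same grasp; the last joint's range is limited). The gripper opens to 85 mm and grips with 20 to 120 N. Pads are 22 mm wide; open, the fingers measure 114 mm over their backs; the gripper's body (76 mm by 85 mm) begins 54 mm behind the grasp point. The pads swing forward as they close: fully open they stand 13 mm farther back than shut.
Start: joints at [1.523, 0.385, 0.008, 0, -1.194, -0.259], TCP at [188.724, 595.804, 193.312] pointing down, gripper open.
Joint ranges: [-3.14, 3.14], [-1.21, 2.06], [-1.07, 1.41], [-3.16, 2.05], [-2.99, -0.16], [-3.1, 3.1]. Speed limits (rad/s): [2.79, 2.79, 3.14, 3.14, 3.14, 3.14].

### API

Orientations are given as a unit quaternion [x, y, z, w].
In Python, from bench import arm, cams, ticket gives the robot as it stands.
- The arm moves only by the tool servo_tool, never from a script. Its argument "commands" is a list that holds one entry, the list of rows, each a list of 7 numbers: the closure in counts, from 0 (fully open) to 255 (shut), then the shift along the tool's x, y, z in m, then the turn, a rotation vector about the tool's x, y, z in degrees. In form: [[[grip, x, y, z, ax, ay, az], ...]]. A call has 1 to 10 rows; each row shifts and turns the commanded pose from where the row before left it, along the tool's axes as they then stand; what a row does not reach is not made up. A row lasts 1/12 s, in which the tool goes at most 41.7 mm and 7.16 degrees, less where a joint would pass 70% of its speed; a pose out of reach is approached as far as the arm can. A call with a gripper value outside its range is refused whole. The fingers move at their own pace and stop on an object; the grip force is fixed at half the most. Time passes only in rows, so rows that do not move let the fingers close. It gives the time, the measured TCP pose, the force, the opening and the grip force at its end, in the units of the state.
- arm.read_state(): the state, without advancing time (a new reading comes with each control period).
- cams.get_image(name): name is "side" or "top"; returns a dict with "frame" (480x640x3 uint8, blue, green, red), "K" (3x3 intrinsics, pixels), "T" (4x4, takes a point from camera to world coordinates). Camera axes: x right, y up, looking along -z (the intrinsics and any distortion apply to the point x, -y, -z); pixel columns grow to the right and rows downward; lengths in mm; the calibration is good to about 2 mm. A picture is of the moment at which its call begins. There is no depth.
- ticket.job_done(): hands the job in; it is judged then, once.
The state is a dict: "clock": time; "joints": joint angles; "joint_vel": joint speeds; "joint_efforts": joint torques, N m; "position": TCP position; "ee_rot": TCP orientation; "contact_force": force on the tool from outside, world axes, zero at the start; "wrist_torque": the same for the moment, N m; "gripper_width": finger opening in mm; "grasp_force": force on a finger pad.
Only numpy, scipy, OpenCV 4.12 (cv2) and the standard library are available. Lean on these libraries where they do the work, as an engineer would, in place of code of your own. Each camera call takes 0.05 s, during which the arm holds its last target. There are 200 camera calls.

## Working session

There is one attempt and no reset: what is moved stays moved. The work goes in short steps, Python scripts to look and compute and a tool call to move; the robot and the scene stay as the last step left them, time stands still between calls to the robot, and variables do not carry over. Pictures are saved under pics/ and viewed, at most 10 in all, crops included, and the job is handed in when it is done.

Besides the shell and the picture viewer there is one more tool, called after ">>>" by a JSON object that holds its "name" and its "arguments", one argument or row to a line. servo_tool: Moves the arm, as the interface text tells. Its arguments: {"type":"object","properties":{"commands":{"type":"array","items":{"type":"array","items":{"type":"array","items":{"type":"number"}}}}},"required":["commands"]}

```bash
mkdir -p pics; ls
python3 - <<'E'
from bench import arm,cams
import cv2,numpy as np
print(arm.read_state(), arm.grip_point_offset)
for n in("top","side"):
    r=cams.get_image(n); cv2.imwrite(f"pics/{n}0.png",r["frame"]); print(n,r["K"],r["T"],[k for k in r])
E
```

```text
pics
{'clock': 0.0, 'joints': array([ 1.52261390e+00,  3.85546706e-01,  6.62356169e-03, -5.20722089e-04,
       -1.19398743e+00, -2.58605530e-01]), 'joint_vel': array([0.00025698, 0.0001702 , 0.00030864, 0.00090594, 0.000192  ,
       0.00034647]), 'joint_efforts': array([ 6.51883420e-04, -3.92293561e+01,  1.88393354e+01,  4.18601230e+00,
       -4.62678523e-03, -4.07615360e-06]), 'position': array([188.52277199, 595.18880445, 192.22350459]), 'ee_rot': array([ 9.88242932e-01, -1.52887972e-01, -1.29639175e-04,  1.07668961e-03]), 'contact_force': array([-0.21377457, -0.17104254,  0.25820067]), 'wrist_torque': array([ 0.03542228, -0.01487772, -0.06643676]), 'grasp_force': 0.0, 'gripper_width': 85.10468175262447} 18.700000000000003
top [[605.8689375    0.         317.72285652]
 [  0.         605.8689375  240.98673682]
 [  0.           0.           1.        ]] [[-2.80957037e-03  9.95906215e-01 -9.03488652e-02  4.32321768e+02]
 [-9.99925654e-01 -3.86993479e-03 -1.15632954e-02 -1.02957201e+01]
 [-1.18656020e-02  9.03096603e-02  9.95843046e-01  1.39902938e+03]
 [ 0.00000000e+00  0.00000000e+00  0.00000000e+00  1.00000000e+00]] ['frame', 'K', 'T']
side [[439.39307843   0.         321.35053436]
 [  0.         439.39307843 240.49974655]
 [  0.           0.           1.        ]] [[ 8.27635407e-01  3.70858206e-01 -4.21288291e-01  1.71670592e+02]
 [-5.61226709e-01  5.37931619e-01 -6.29010457e-01 -5.74208034e+02]
 [-6.64939733e-03  7.57029566e-01  6.53346785e-01  6.84980153e+02]
 [ 0.00000000e+00  0.00000000e+00  0.00000000e+00  1.00000000e+00]] ['frame', 'K', 'T']
```

View pics/top0.png

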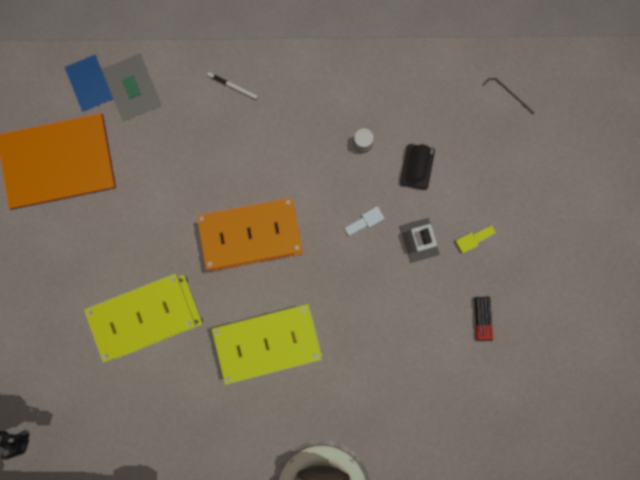

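View pics/side0.png

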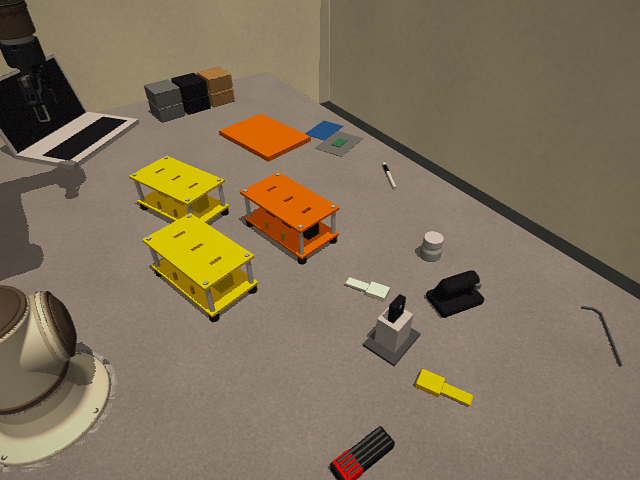

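Top view: the only black-handled feeler stands in the stand at about (426,237), side (398,306). Its look-alikes are white at top (365,220) and yellow at (475,240). The orange chassis with mouths is at (222,238), (249,232) and (277,227). The orange slab at (57,160) has no mouths, and the yellow chassis at (143,316) and (267,345) are decoys. I choose the black feeler and the orange chassis with mouths.

```bash
cat > h.py <<'E'
import numpy as np,cv2
def ray(r,uv):
    K,T=r["K"],r["T"]; d=np.linalg.inv(K)@[uv[0],uv[1],1]; d=T[:3,:3]@[d[0],-d[1],-d[2]]
    return T[:3,3],d
def onz(r,uv,z):
    o,d=ray(r,uv); return o+d*(z-o[2])/d[2]
def proj(r,p):
    K,T=r["K"],r["T"]; c=T[:3,:3].T@(np.array(p)-T[:3,3]); q=K@[c[0],-c[1],-c[2]]; return q[:2]/q[2]
def tri(r1,u1,r2,u2):
    o1,d1=ray(r1,u1);o2,d2=ray(r2,u2)
    s=np.linalg.lstsq(np.c_[d1,-d2],o2-o1,rcond=None)[0]; a,b=o1+s[0]*d1,o2+s[1]*d2
    return (a+b)/2,np.linalg.norm(a-b)
def mouths(r,box):
    x0,y0,x1,y1=box; f=r["frame"][y0:y1,x0:x1]; hsv=cv2.cvtColor(f,cv2.COLOR_BGR2HSV)
    org=((hsv[...,0]<16)&(hsv[...,1]>170)&(hsv[...,2]>110)).astype(np.uint8)
    cs,_=cv2.findContours(org,cv2.RETR_EXTERNAL,cv2.CHAIN_APPROX_NONE); c=max(cs,key=cv2.contourArea)
    fill=cv2.drawContours(np.zeros_like(org),[c],-1,1,-1); fill=cv2.erode(fill,np.ones((9,9)))
    R=f[...,2].astype(float); w=np.clip(1-R/np.median(R[fill>0]),0,1)*fill; w[w<.15]=0
    n,l,st,_=cv2.connectedComponentsWithStats((w>0).astype(np.uint8)); out=[]
    for i in range(1,n):
        if st[i,4]<12: continue
        m=w*(l==i); Y,X=np.nonzero(m); ww=m[Y,X]; out.append((np.average(X,weights=ww)+x0,np.average(Y,weights=ww)+y0,st[i,4]))
    return np.array(out),c+[x0,y0]
E
python3 - <<'E'
from bench import cams
from h import *
t=cams.get_image("top"); s=cams.get_image("side")
m,c=mouths(t,(190,190,310,275)); print(m); rect=cv2.minAreaRect(c); print(rect)
P=[onz(t,u[:2],100) for u in m]; print(np.round(P,1))
ms,_=mouths(s,(235,165,345,265)); print(ms)
for u in m:
  for v in ms: 
    p,e=tri(t,u[:2],s,v[:2]); 
    if e<8: print(np.round(p,1),round(e,1))
# side mouths on plane z=100
print([np.round(onz(s,v[:2],100),1) for v in ms])
def dark(r,box,th):
    x0,y0,x1,y1=box; g=(r["frame"][y0:y1,x0:x1].max(2)<th).astype(np.uint8)
    n,l,st,ce=cv2.connectedComponentsWithStats(g); i=1+np.argmax(st[1:,4]); mm=np.argwhere(l==i)[:,::-1]+[x0,y0]
    return ce[i]+[x0,y0],st[i],cv2.minAreaRect(mm.astype(np.float32))
for r,b in((t,(412,226,438,250)),(s,(383,290,412,322))):
    for th in(35,50): print(dark(r,b,th))
a=cv2.resize(t["frame"][205:265,395:445],None,fx=7,fy=7,interpolation=2)
b=cv2.resize(s["frame"][285:345,365:425],None,fx=7,fy=7,interpolation=2)
cv2.imwrite("pics/c1.png",np.hstack([a,b]))
E
```

```text
[]
((253.04483032226562, 261.2379455566406), (2.2787485122680664, 85.1397705078125), 79.33021545410156)
[]
[[ 271.34198385  188.05478662   23.        ]
 [ 288.0110883   198.80082136   28.        ]
 [ 305.94438687  209.91709845   32.        ]
 [ 294.12347717  230.32967615 1124.        ]
 [ 299.88743455  226.70331588   16.        ]]
[array([558.1, 213.5, 100. ]), array([568.1, 153.4, 100. ]), array([579. ,  94.3, 100. ]), array([520.2,  48.4, 100. ]), array([536.6,  51.7, 100. ])]
(array([424.25, 240.25]), array([12, 13,  2,  3,  4], dtype=int32), ((424.1000671386719, 240.20001220703125), (2.2360680103302, 0.8944271206855774), 63.43495178222656))
(array([424.90540541, 236.39189189]), array([ 9,  5,  9, 12, 74], dtype=int32), ((424.95001220703125, 236.35000610351562), (12.016654968261719, 6.008327484130859), 71.56504821777344))
(array([395.76530612, 308.22108844]), array([  5,   5,  17,  27, 294], dtype=int32), ((395.69232177734375, 308.0384521484375), (13.924245834350586, 27.65237808227539), 11.309932708740234))
(array([395.91089109, 308.2640264 ]), array([  5,   5,  18,  27, 303], dtype=int32), ((395.8846130371094, 308.0769348144531), (14.31647777557373, 27.65237808227539), 11.309932708740234))
  return _methods._mean(a, axis=axis, dtype=dtype,
  ret = ret.dtype.type(ret / rcount)
```

View pics/c1.png

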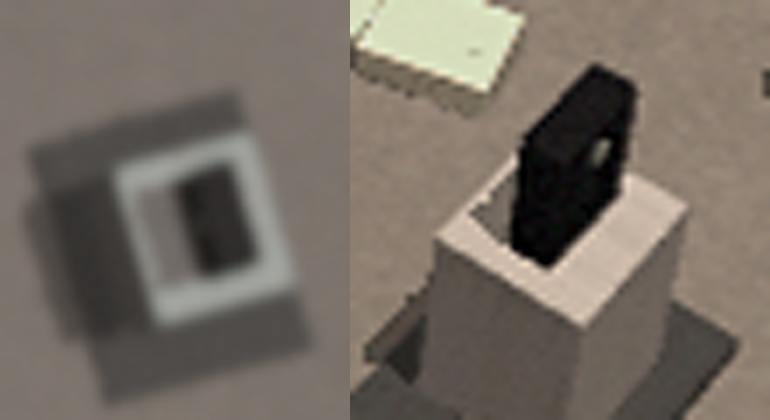

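The crop confirms the black handle standing on the stand. In the top half it is the dark right part at about (426,236), with its shadow to the left. In the side view its top face is centred at about (397.4,301).

```bash
sed -i 's/hsv\[...,1\]>170)&(hsv\[...,2\]>110/hsv[...,1]>170)\&(hsv[...,2]>vmin/; s/def mouths(r,box)/def mouths(r,box,vmin=110)/' h.py
python3 - <<'E'
from bench import cams
from h import *
t=cams.get_image("top"); s=cams.get_image("side")
f=t["frame"]; print(f[250,240],f[215,240],cv2.cvtColor(f[250:251,240:241],cv2.COLOR_BGR2HSV))
m,c=mouths(t,(190,190,310,275),70); print(m, cv2.minAreaRect(c))
P=np.array([onz(t,u[:2],100) for u in m]); print(np.round(P,1))
for p in P: print(proj(s,p))
print("handle",tri(t,(426,235.7),s,(397.4,301)),onz(t,(426,235.7),112),onz(s,(397.4,301),112))
# top handle, dark weighted
g=f[224:250,414:436].max(2); print(g)
# stand top contour
w=(cv2.cvtColor(f,cv2.COLOR_BGR2GRAY)[220:256,405:442]>150).astype(np.uint8)
q=np.argwhere(w)[:,::-1]+[405,220]; r=cv2.minAreaRect(q.astype(np.float32)); print(r)
B=cv2.boxPoints(r); W=np.array([onz(t,b,70) for b in B]); print(np.round(W,1),W.mean(0))
E
```

```text
[ 25 106 166] [ 23 104 165] [[[ 17 217 166]]]
[] ((253.04483032226562, 261.2379455566406), (2.2787485122680664, 85.1397705078125), 79.33021545410156)
[]
handle (array([ 560.26828779, -226.84756885,  109.84295088]), np.float64(1.376988429096293)) [ 559.500875   -226.05910891  112.        ] [ 559.43311814 -228.48208804  112.        ]
[[ 80  79  80  79  78  79  81  84  88  92  97 104 112 121 130 136 135 129
  125 124 124 125]
 [ 80  81  81  82  83  87  93 102 111 118 125 133 141 147 153 156 150 137
  128 124 124 124]
 [ 85  89  94  99 106 112 121 131 138 143 146 148 151 154 159 161 157 143
  131 125 124 123]
 [104 112 121 130 137 141 145 149 151 149 145 139 135 137 147 158 159 148
  136 127 124 123]
 [134 141 148 154 157 157 154 149 141 130 119 106  97 101 126 150 159 152
  140 129 124 123]
 [155 159 161 162 160 153 143 128 111  92  80  68  62  72 107 142 159 157
  145 133 126 124]
 [161 160 159 155 147 132 112  89  70  57  51  50  49  58  92 132 155 158
  150 136 127 124]
 [152 145 143 139 127 105  77  53  42  42  46  47  47  52  78 119 148 159
  153 140 128 125]
 [140 130 125 122 113 
[... 1215 characters left out ...]
1 138 141 137 134 135 142 151 157 159 162 162
  161 159 155 147]
 [ 67  88 118 137 143 145 148 155 158 159 158 158 159 161 161 160 157 151
  145 139 132 123]
 [ 66  81 114 143 157 161 162 164 164 164 162 160 158 155 149 142 136 126
  117 109 102  95]
 [ 64  74 105 143 159 164 164 162 160 157 151 145 139 132 122 112 104  96
   91  87  84  82]
 [ 62  69  95 131 151 157 155 149 143 135 126 116 108 101  93  88  84  81
   80  81  81  80]]
((424.2547607421875, 236.86622619628906), (21.106040954589844, 18.284378051757812), 73.61045837402344)
[[ 577.9 -203.7   70. ]
 [ 589.2 -242.5   70. ]
 [ 544.3 -254.7   70. ]
 [ 533.1 -216.    70. ]] [ 561.12533243 -229.21520035   70.        ]
  return _methods._mean(a, axis=axis, dtype=dtype,
  ret = ret.dtype.type(ret / rcount)
```

>>> {"name": "servo_tool", "arguments": {
  "commands": [
    [[0,0,0,-0.022,0,0,-6.62],[0,0,0,-0.022,0,0,-6.62],[0,0,0,-0.022,0,0,-6.62],[0,0,0,-0.022,0,0,-6.62],[0,0,0,-0.022,0,0,-6.62]]
  ]
}}

```text
clock: 0.72
position: [188.7, 595.6, 304.3]
ee_rot: [0.99, 0.138, -0.0, 0.0]
contact_force: [-0.2, 0.7, -0.5]
gripper_width: 85.7
grasp_force: 0.0
```

```bash
sed -i 's/hsv\[...,0\]<16/hsv[...,0]<22/' h.py
cat >> h.py <<'E'
from scipy.spatial.transform import Rotation as Ro
def plan(st,tgt,yaw):
    R=Ro.from_quat(st["ee_rot"]); M=R.as_matrix(); d=np.array(tgt)-st["position"]
    x=M[:,0]; cy=np.degrees(np.arctan2(x[1],x[0])); dy=(yaw-cy+90)%180-90
    D=Ro.from_euler("z",yaw,degrees=True)*Ro.from_euler("x",180,degrees=True)
    rv=(R.inv()*D).as_rotvec(degrees=True)
    print("pos",st["position"].round(1),"yaw",round(cy,2),"shift tool mm",(M.T@d).round(1),"rotvec",rv.round(2),"tilt z",M[:,2].round(4),"F",st["contact_force"].round(1),"w",round(st["gripper_width"],1),"t",st["clock"])
E
python3 - <<'E'
from bench import cams,arm
from h import *
plan(arm.read_state(),(560,-228,230),15.5)
t=cams.get_image("top"); s=cams.get_image("side")
m,c=mouths(t,(190,190,310,275),70); print(m, cv2.minAreaRect(c))
P=np.array([onz(t,u[:2],100) for u in m]); print(np.round(P,1), c.shape)
for p in P: print(proj(s,p))
E
```

```text
pos [188.7 595.6 304.3] yaw 15.85 shift tool mm [132.3 893.6  74.5] rotvec [0.01 0.01 0.35] tilt z [-1.e-04 -2.e-04 -1.e+00] F [-0.2  0.7 -0.5] w 85.7 t 0.7167
[[276.23343373 227.51295181  53.        ]
 [248.99147641 232.81278539  52.        ]
 [221.68727382 237.96833534  54.        ]] ((249.16629028320312, 234.37310791015625), (56.36751937866211, 97.2047348022461), 79.2156982421875)
[[579.7  94.3 100. ]
 [568.5 153.1 100. ]
 [557.5 212.  100. ]] (294, 1, 2)
[306.21977591 209.79940301]
[288.22979164 198.79854738]
[271.45231927 188.41611074]
```

>>> {"name": "servo_tool", "arguments": {
  "commands": [
    [[0,0.0055,0.0372,0,0,0,0],[0,0.0055,0.0372,0,0,0,0],[0,0.0055,0.0372,0,0,0,0],[0,0.0055,0.0372,0,0,0,0],[0,0.0055,0.0372,0,0,0,0],[0,0.0055,0.0372,0,0,0,0],[0,0.0055,0.0372,0,0,0,0],[0,0.0055,0.0372,0,0,0,0],[0,0.0055,0.0372,0,0,0,0],[0,0.0055,0.0372,0,0,0,0]]
  ]
}}

```text
clock: 1.65
position: [341.3, 250.1, 303.0]
ee_rot: [0.991, 0.135, -0.0, -0.0]
contact_force: [-0.2, 1.1, 0.1]
gripper_width: 85.5
grasp_force: 0.0
```

>>> {"name": "servo_tool", "arguments": {
  "commands": [
    [[0,0.0055,0.0372,0,0,0,0],[0,0.0055,0.0372,0,0,0,0],[0,0.0055,0.0372,0,0,0,0],[0,0.0055,0.0372,0,0,0,0],[0,0.0055,0.0372,0,0,0,0],[0,0.0055,0.0372,0,0,0,0],[0,0.0055,0.0372,0,0,0,0],[0,0.0055,0.0372,0,0,0,0],[0,0.0055,0.0372,0,0,0,0],[0,0.0055,0.0372,0,0,0,0]]
  ]
}}

```text
clock: 2.48
position: [493.9, -93.5, 302.9]
ee_rot: [0.991, 0.134, -0.0, -0.0]
contact_force: [-0.4, 0.9, 0.2]
gripper_width: 85.7
grasp_force: 0.0
```

>>> {"name": "servo_tool", "arguments": {
  "commands": [
    [[0,0.0055,0.0372,0.018,0,0,0],[0,0.0055,0.0372,0.018,0,0,0],[0,0.0055,0.0372,0.018,0,0,0],[0,0.0055,0.0372,0.018,0,0,0],[0,0,0,0,0,0,0],[0,0,0,0,0,0,0]]
  ]
}}

```text
clock: 2.98
position: [553.8, -230.5, 228.0]
ee_rot: [0.991, 0.133, -0.003, -0.001]
contact_force: [-0.2, 0.9, 0.9]
gripper_width: 85.2
grasp_force: 0.0
```

Run:
```python
from bench import cams,arm
from h import *
plan(arm.read_state(),(560,-228,86),15.5)
print(arm.read_state()["joints"])
```

```text
pos [ 553.8 -230.5  228. ] yaw 15.29 shift tool mm [  7.4  -0.4 141.9] rotvec [-0.15  0.31 -0.21] tilt z [-0.0059  0.0012 -1.    ] F [-0.2  0.9  0.9] w 85.2 t 2.9833
[-1.24995445e-01  3.23938888e-01  4.66879292e-03 -4.35794421e-04
 -1.25752298e+00  1.96278094e+00]
```

>>> {"name": "servo_tool", "arguments": {
  "commands": [
    [[0,0.0035,0,0.025,0,0,0],[0,0.0035,0,0.025,0,0,0],[0,0,0,0.025,0,0,0],[0,0,0,0.025,0,0,0],[0,0,0,0.025,0,0,0],[0,0,0,0.018,0,0,0],[0,0,0,0.006,0,0,0],[0,0,0,0,0,0,0],[0,0,0,0,0,0,0]]
  ]
}}

```text
clock: 3.73
position: [562.4, -226.8, 83.9]
ee_rot: [0.991, 0.136, 0.001, 0.001]
contact_force: [0.1, -0.7, -0.4]
gripper_width: 85.5
grasp_force: 0.0
```

Run:
```python
from bench import cams,arm
from h import *
plan(arm.read_state(),(560,-228,78),15.5)
```

```text
pos [ 562.4 -226.8   83.9] yaw 15.59 shift tool mm [-2.7  0.5  5.9] rotvec [ 0.08 -0.11  0.09] tilt z [ 2.2e-03 -8.0e-04 -1.0e+00] F [ 0.1 -0.7 -0.4] w 85.5 t 3.7333
```

>>> {"name": "servo_tool", "arguments": {
  "commands": [
    [[60,-0.0025,0.0005,0.006,0,0,0],[130,0,0,0,0,0,0],[190,0,0,0,0,0,0],[195,0,0,0,0,0,0],[195,0,0,0,0,0,0],[195,0,0,0,0,0,0],[195,0,0,0,0,0,0]]
  ]
}}

```text
clock: 4.32
position: [559.4, -228.4, 76.5]
ee_rot: [0.991, 0.135, 0.0, 0.0]
contact_force: [1.3, -0.7, 0.0]
gripper_width: 20.2
grasp_force: 0.0
```

>>> {"name": "servo_tool", "arguments": {
  "commands": [
    [[202,0,0,0,0,0,0],[202,0,0,0,0,0,0]]
  ]
}}

```text
clock: 4.48
position: [559.3, -228.3, 76.4]
ee_rot: [0.991, 0.135, 0.0, 0.0]
contact_force: [0.2, 0.7, -0.6]
gripper_width: 17.5
grasp_force: 0.0
```

>>> {"name": "servo_tool", "arguments": {
  "commands": [
    [[207,0,0,0,0,0,0],[207,0,0,0,0,0,0]]
  ]
}}

```text
clock: 4.65
position: [559.3, -228.3, 76.3]
ee_rot: [0.991, 0.135, -0.0, 0.0]
contact_force: [-0.6, -0.7, 0.0]
gripper_width: 16.3
grasp_force: 0.0
```

>>> {"name": "servo_tool", "arguments": {
  "commands": [
    [[212,0,0,0,0,0,0],[212,0,0,0,0,0,0]]
  ]
}}

```text
clock: 4.82
position: [559.2, -228.3, 76.3]
ee_rot: [0.991, 0.135, -0.0, 0.0]
contact_force: [0.2, 0.1, -0.0]
gripper_width: 14.4
grasp_force: 0.0
```

Well centred. Close fully.

>>> {"name": "servo_tool", "arguments": {
  "commands": [
    [[225,0,0,0,0,0,0],[255,0,0,0,0,0,0],[255,0,0,0,0,0,0],[255,0,0,0,0,0,0]]
  ]
}}

```text
clock: 5.15
position: [559.3, -228.3, 76.4]
ee_rot: [0.991, 0.135, 0.0, 0.0]
contact_force: [0.0, -0.4, -0.1]
gripper_width: -0.4
grasp_force: 0.0
```

Run:
```python
from bench import cams,arm
from h import *
plan(arm.read_state(),(559.5,-228.3,140),15.5)
```

```text
pos [ 559.3 -228.3   76.4] yaw 15.52 shift tool mm [  0.2   0.  -63.6] rotvec [ 0.   -0.    0.02] tilt z [ 0. -0. -1.] F [ 0.  -0.4 -0.1] w -0.4 t 5.15
```

The fingers shut on nothing, so I look.

Run:
```python
from bench import cams,arm
from h import *
t=cams.get_image("top"); s=cams.get_image("side")
print(proj(t,(559.3,-228.3,76.4)),proj(s,(559.3,-228.3,76.4)))
a=cv2.resize(t["frame"][195:275,375:475],None,fx=4,fy=4,interpolation=2)
b=cv2.resize(s["frame"][260:360,340:440],None,fx=4,fy=4,interpolation=2)
b=b[:320] if 0 else cv2.resize(b,(400,400)); a=cv2.copyMakeBorder(a,0,80,0,0,0)
cv2.imwrite("pics/c2.png",np.hstack([a,b]))
```

```text
[424.32588416 237.39750127] [395.1359068  314.37151145]
```

View pics/c2.png

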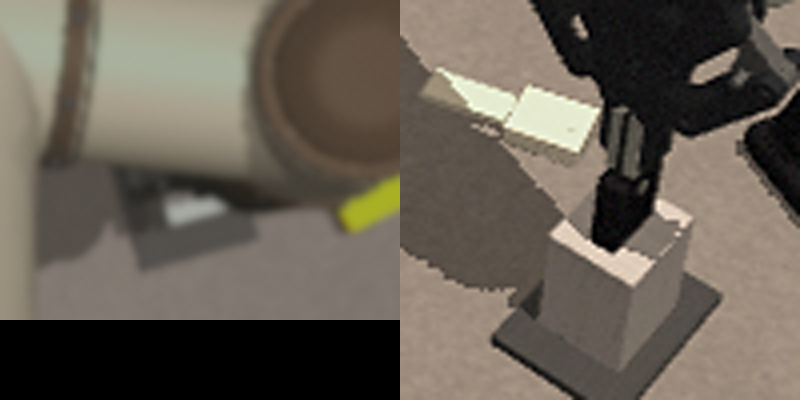

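The side crop shows the handle still in its slot at about (397,312). The grey pads sit above it at about (396,295), with the fingers reported shut. I lift straight up and check where the fingertips really are against the reading.

>>> {"name": "servo_tool", "arguments": {
  "commands": [
    [[255,0,0,-0.02,0,0,0],[255,0,0,-0.02,0,0,0],[255,0,0,-0.02,0,0,0],[255,0,0,0,0,0,0],[255,0,0,0,0,0,0]]
  ]
}}

```text
clock: 5.67
position: [560.0, -228.4, 137.7]
ee_rot: [0.991, 0.135, 0.002, 0.0]
contact_force: [-0.8, -1.2, -0.7]
gripper_width: 0.0
grasp_force: 0.0
```

Run:
```python
from bench import cams,arm
from h import *
st=arm.read_state(); plan(st,(559.5,-228.3,140),15.5)
s=cams.get_image("side"); p=st["position"]
print(proj(s,p),proj(s,p+[0,0,30]))
f=s["frame"].copy()
cv2.imwrite("pics/c3.png",cv2.resize(f[220:350,320:480],None,fx=4,fy=4,interpolation=2))
```

```text
pos [ 560.  -228.4  137.7] yaw 15.52 shift tool mm [-0.5 -0.2 -2.3] rotvec [ 0.06 -0.17  0.02] tilt z [ 3.1e-03 -3.0e-04 -1.0e+00] F [-0.8 -1.2 -0.7] w 0.0 t 5.6667
[399.25331557 290.59421912] [401.2547767  278.08277024]
```

View pics/c3.png

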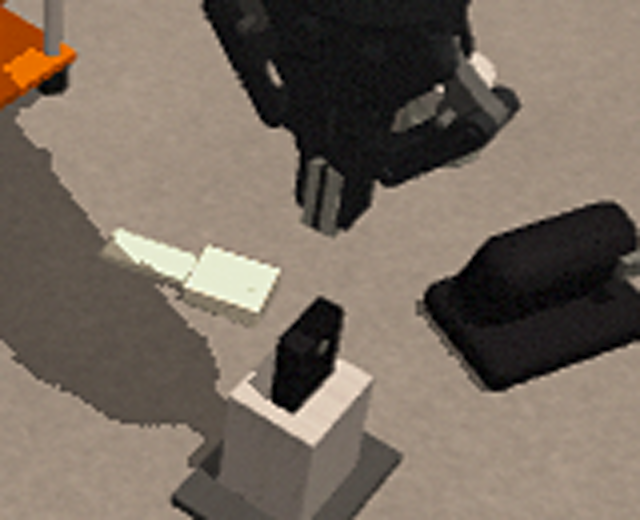

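The closed fingertips are at about (400.5,278), while the reported TCP projects to (399.3,290.6). The true tip is therefore about 30 mm above the reading, and the fingers had shut above the handle, which is undisturbed. I open and go 30 mm lower, watching the force.

>>> {"name": "servo_tool", "arguments": {
  "commands": [
    [[60,-0.0005,0,0,0,0,0],[60,0,0,0,0,0,0],[60,0,0,0,0,0,0],[60,0,0,0.016,0,0,0],[60,0,0,0.016,0,0,0],[60,0,0,0.016,0,0,0],[60,0,0,0.016,0,0,0],[60,0,0,0,0,0,0]]
  ]
}}

```text
clock: 6.38
position: [555.9, -227.8, 68.3]
ee_rot: [0.991, 0.135, -0.004, -0.002]
contact_force: [-0.4, 0.0, -0.1]
gripper_width: 65.2
grasp_force: 0.0
```

>>> {"name": "servo_tool", "arguments": {
  "commands": [
    [[60,0,0,0.008,0,0,0],[60,0,0,0.006,0,0,0],[60,0,0,0.006,0,0,0],[120,0,0,0.004,0,0,0],[180,0,0,0,0,0,0],[195,0,0,0,0,0,0],[195,0,0,0,0,0,0],[195,0,0,0,0,0,0]]
  ]
}}

```text
clock: 7.05
position: [559.1, -228.5, 48.8]
ee_rot: [0.991, 0.135, 0.0, 0.0]
contact_force: [0.0, 0.5, -0.6]
gripper_width: 20.0
grasp_force: 0.0
```

>>> {"name": "servo_tool", "arguments": {
  "commands": [
    [[205,0,0,0,0,0,0],[205,0,0,0,0,0,0]]
  ]
}}

```text
clock: 7.22
position: [559.0, -228.5, 48.7]
ee_rot: [0.991, 0.135, 0.0, 0.0]
contact_force: [0.2, 0.4, -0.3]
gripper_width: 16.9
grasp_force: 0.0
```

>>> {"name": "servo_tool", "arguments": {
  "commands": [
    [[210,0,0,0,0,0,0],[210,0,0,0,0,0,0]]
  ]
}}

```text
clock: 7.38
position: [558.8, -228.4, 48.5]
ee_rot: [0.991, 0.135, 0.0, 0.0]
contact_force: [-0.4, 0.8, -0.6]
gripper_width: 15.3
grasp_force: 0.0
```

>>> {"name": "servo_tool", "arguments": {
  "commands": [
    [[216,0,0,0,0,0,0],[216,0,0,0,0,0,0]]
  ]
}}

```text
clock: 7.55
position: [558.8, -228.5, 48.5]
ee_rot: [0.991, 0.135, 0.0, 0.0]
contact_force: [-1.2, -0.9, 1.3]
gripper_width: 13.6
grasp_force: 24.0
```

>>> {"name": "servo_tool", "arguments": {
  "commands": [
    [[225,0,0,0,0,0,0],[225,0,0,0,0,0,0]]
  ]
}}

```text
clock: 7.72
position: [558.9, -228.5, 48.6]
ee_rot: [0.991, 0.135, 0.0, 0.0]
contact_force: [-0.1, 1.1, 2.6]
gripper_width: 13.0
grasp_force: 59.8
```

>>> {"name": "servo_tool", "arguments": {
  "commands": [
    [[255,0,0,-0.004,0,0,0],[255,0,0,-0.008,0,0,0],[255,0,0,-0.012,0,0,0],[255,0,0,-0.016,0,0,0],[255,0,0,-0.02,0,0,0],[255,0,0,-0.02,0,0,0],[255,0,0,-0.02,0,0,0],[255,0,0,-0.02,0,0,0],[255,0,0,0,0,0,0],[255,0,0,0,0,0,0]]
  ]
}}

```text
clock: 8.55
position: [559.4, -228.4, 169.9]
ee_rot: [0.991, 0.135, 0.002, 0.0]
contact_force: [-0.7, 0.4, -1.8]
gripper_width: 12.8
grasp_force: 59.4
```

Run:
```python
from bench import cams,arm
from h import *
st=arm.read_state(); plan(st,(568.3,153.2,168),10.6); print(st["grasp_force"],st["joints"])
```

```text
pos [ 559.4 -228.4  169.9] yaw 15.51 shift tool mm [ 110.7 -365.4    1.9] rotvec [ 0.05 -0.18  4.91] tilt z [ 3.3e-03 -1.0e-04 -1.0e+00] F [-0.7  0.4 -1.8] w 12.8 t 8.55
59.4333279132843 [-1.20196859e-01  3.64697047e-01 -8.32314998e-02 -2.74684827e-04
 -1.11959530e+00  1.96187363e+00]
```

>>> {"name": "servo_tool", "arguments": {
  "commands": [
    [[255,0,0,0,0,0,4.9],[255,0.0079,-0.025,0,0,0,0],[255,0.0079,-0.036,0,0,0,0],[255,0.0079,-0.036,0,0,0,0],[255,0.0079,-0.036,0,0,0,0],[255,0.0079,-0.036,0,0,0,0],[255,0.0079,-0.036,0,0,0,0],[255,0.0079,-0.036,0,0,0,0],[255,0.0079,-0.036,0,0,0,0],[255,0.0079,-0.025,0,0,0,0]]
  ]
}}

```text
clock: 9.38
position: [571.6, 84.1, 167.0]
ee_rot: [0.996, 0.093, -0.001, 0.0]
contact_force: [-0.3, 0.8, -1.1]
gripper_width: 13.0
grasp_force: 59.4
```

>>> {"name": "servo_tool", "arguments": {
  "commands": [
    [[255,0.0079,-0.012,0,0,0,0],[255,0,0,0,0,0,0],[255,0,0,0,0,0,0],[255,0,0,0,0,0,0]]
  ]
}}

```text
clock: 9.72
position: [578.0, 93.7, 167.5]
ee_rot: [0.996, 0.092, -0.001, 0.0]
contact_force: [0.5, 0.3, -0.5]
gripper_width: 12.8
grasp_force: 59.3
```

Run:
```python
from bench import cams,arm
from h import *
st=arm.read_state(); plan(st,(579.4,94.3,140),10.6); print(st["grasp_force"])
s=cams.get_image("side"); p=st["position"]
off=70-48.6
o=p+[0,0,off]; print("sh",proj(s,o),"tip",proj(s,o-[0,0,50]), "mouth",proj(s,(579.4,94.3,100)))
cv2.imwrite("pics/c4.png",cv2.resize(s["frame"][130:260,230:390],None,fx=5,fy=4.6,interpolation=2))
```

```text
pos [578.   93.7 167.5] yaw 10.57 shift tool mm [ 1.6 -0.3 27.5] rotvec [ 0.02  0.12 -0.03] tilt z [-2.e-03 -8.e-04 -1.e+00] F [ 0.5  0.3 -0.5] w 12.8 t 9.7167
59.34774398803711
sh [304.40927322 175.98060413] tip [305.14708197 195.7459202 ] mouth [306.09026338 209.84973649]
```

View pics/c4.png

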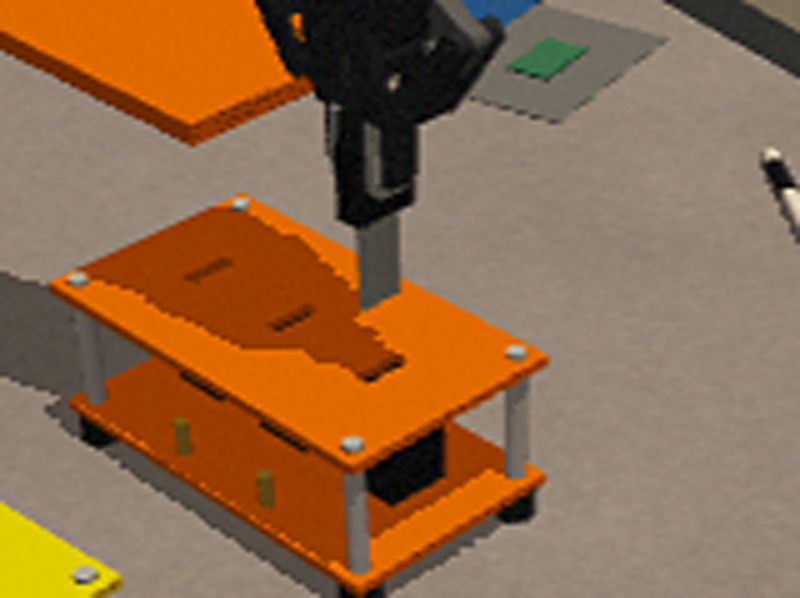

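The held blade's edge is at about (306,195.6), above the mouth at (306.1,209.8). That puts it aligned to about 1 mm. I descend with a small trim.

>>> {"name": "servo_tool", "arguments": {
  "commands": [
    [[255,-0.0005,-0.0003,0.01,0,0,0],[255,0,0,0.012,0,0,0],[255,0,0,0.01,0,0,0],[255,0,0,0.002,0,0,0],[255,0,0,0,0,0,0],[255,0,0,0,0,0,0]]
  ]
}}

```text
clock: 10.27
position: [578.2, 94.6, 134.4]
ee_rot: [0.996, 0.092, 0.0, 0.0]
contact_force: [0.7, 0.4, -1.1]
gripper_width: 13.0
grasp_force: 59.3
```

>>> {"name": "servo_tool", "arguments": {
  "commands": [
    [[255,0,0,0.0015,0,0,0],[255,0,0,0.0015,0,0,0],[255,0,0,0.0015,0,0,0],[255,0,0,0,0,0,0]]
  ]
}}

```text
clock: 10.6
position: [577.9, 95.0, 129.7]
ee_rot: [0.996, 0.093, -0.0, -0.0]
contact_force: [0.1, 0.3, -2.2]
gripper_width: 12.9
grasp_force: 59.3
```

Run:
```python
from bench import cams,arm
from h import *
st=arm.read_state(); plan(st,(579.4,94.3,119),10.6); print(st["wrist_torque"])
```

```text
pos [577.9  95.  129.7] yaw 10.62 shift tool mm [ 1.4  0.9 10.7] rotvec [-0.    0.01  0.02] tilt z [-2.e-04  0.e+00 -1.e+00] F [ 0.1  0.3 -2.2] w 12.9 t 10.6
[-0.00925905  0.001587   -0.02351814]
```

>>> {"name": "servo_tool", "arguments": {
  "commands": [
    [[255,-0.0002,0.0007,0,0,0,0],[255,0,0,0.0015,0,0,0],[255,0,0,0.0015,0,0,0],[255,0,0,0,0,0,0]]
  ]
}}

```text
clock: 10.93
position: [577.7, 94.2, 126.5]
ee_rot: [0.996, 0.093, -0.0, 0.0]
contact_force: [-0.9, -0.1, -1.3]
gripper_width: 12.8
grasp_force: 59.3
```

>>> {"name": "servo_tool", "arguments": {
  "commands": [
    [[255,0,0,0.0015,0,0,0],[255,0,0,0.0015,0,0,0],[255,0,0,0,0,0,0]]
  ]
}}

```text
clock: 11.18
position: [577.6, 94.1, 123.4]
ee_rot: [0.996, 0.093, -0.0, 0.0]
contact_force: [-0.3, -0.4, -1.2]
gripper_width: 13.0
grasp_force: 59.3
```

>>> {"name": "servo_tool", "arguments": {
  "commands": [
    [[255,0,0,0.0015,0,0,0],[255,0,0,0.0015,0,0,0],[255,0,0,0,0,0,0]]
  ]
}}

```text
clock: 11.43
position: [577.7, 94.1, 120.4]
ee_rot: [0.996, 0.093, -0.0, 0.0]
contact_force: [0.3, -0.3, -1.6]
gripper_width: 13.2
grasp_force: 59.3
```

>>> {"name": "servo_tool", "arguments": {
  "commands": [
    [[255,0,0,0.001,0,0,0],[255,0,0,0.001,0,0,0],[255,0,0,0,0,0,0]]
  ]
}}

```text
clock: 11.68
position: [577.8, 94.2, 118.6]
ee_rot: [0.996, 0.093, -0.0, 0.0]
contact_force: [0.3, 0.8, -1.6]
gripper_width: 12.8
grasp_force: 59.3
```

>>> {"name": "servo_tool", "arguments": {
  "commands": [
    [[255,0,0,0.001,0,0,0],[255,0,0,0.001,0,0,0],[255,0,0,0,0,0,0]]
  ]
}}

```text
clock: 11.93
position: [577.8, 94.2, 116.6]
ee_rot: [0.996, 0.093, -0.0, 0.0]
contact_force: [-0.6, -0.3, -0.9]
gripper_width: 13.0
grasp_force: 59.3
```

>>> {"name": "servo_tool", "arguments": {
  "commands": [
    [[255,0,0,0.001,0,0,0],[255,0,0,0.001,0,0,0],[255,0,0,0,0,0,0]]
  ]
}}

```text
clock: 12.18
position: [577.8, 94.2, 114.6]
ee_rot: [0.996, 0.093, -0.0, 0.0]
contact_force: [-0.9, -0.3, -1.6]
gripper_width: 13.1
grasp_force: 59.3
```

>>> {"name": "servo_tool", "arguments": {
  "commands": [
    [[255,0,0,0.001,0,0,0],[255,0,0,0.001,0,0,0],[255,0,0,0,0,0,0]]
  ]
}}

```text
clock: 12.43
position: [577.8, 94.2, 112.6]
ee_rot: [0.996, 0.093, -0.0, 0.0]
contact_force: [-0.3, 0.6, -0.8]
gripper_width: 12.6
grasp_force: 59.3
```

>>> {"name": "servo_tool", "arguments": {
  "commands": [
    [[255,0,0,0.001,0,0,0],[255,0,0,0.001,0,0,0],[255,0,0,0,0,0,0]]
  ]
}}

```text
clock: 12.68
position: [577.9, 94.3, 110.7]
ee_rot: [0.996, 0.093, 0.0, -0.0]
contact_force: [-0.1, 0.5, -0.6]
gripper_width: 13.2
grasp_force: 59.4
```

>>> {"name": "servo_tool", "arguments": {
  "commands": [
    [[255,0,0,0.001,0,0,0],[255,0,0,0.001,0,0,0],[255,0,0,0,0,0,0]]
  ]
}}

```text
clock: 12.93
position: [578.3, 94.7, 109.1]
ee_rot: [0.996, 0.093, 0.0, -0.0]
contact_force: [-0.3, 1.1, 0.3]
gripper_width: 12.9
grasp_force: 59.6
```

>>> {"name": "servo_tool", "arguments": {
  "commands": [
    [[255,0,0,0.001,0,0,0],[255,0,0,0.001,0,0,0],[255,0,0,0,0,0,0]]
  ]
}}

```text
clock: 13.18
position: [578.5, 95.0, 107.3]
ee_rot: [0.996, 0.093, 0.001, -0.001]
contact_force: [-1.4, 3.3, 3.2]
gripper_width: 12.6
grasp_force: 59.8
```

>>> {"name": "servo_tool", "arguments": {
  "commands": [
    [[255,0,0,0.001,0,0,0],[255,0,0,0.001,0,0,0],[255,0,0,0,0,0,0]]
  ]
}}

```text
clock: 13.43
position: [578.8, 95.4, 105.7]
ee_rot: [0.996, 0.093, 0.001, -0.001]
contact_force: [-1.1, 6.1, 4.7]
gripper_width: 12.7
grasp_force: 60.3
```

>>> {"name": "servo_tool", "arguments": {
  "commands": [
    [[255,0,0,0.001,0,0,0],[255,0,0,0.001,0,0,0],[255,0,0,0,0,0,0]]
  ]
}}

```text
clock: 13.68
position: [579.1, 95.6, 104.4]
ee_rot: [0.996, 0.093, 0.002, -0.001]
contact_force: [-1.9, 6.2, 7.5]
gripper_width: 12.7
grasp_force: 60.7
```

>>> {"name": "servo_tool", "arguments": {
  "commands": [
    [[255,0,0,0.001,0,0,0],[255,0,0,0,0,0,0],[255,0,0,0,0,0,0]]
  ]
}}

```text
clock: 13.93
position: [579.3, 95.6, 104.2]
ee_rot: [0.996, 0.093, 0.002, -0.001]
contact_force: [-3.4, 5.7, 11.4]
gripper_width: 12.5
grasp_force: 61.2
```

Run:
```python
from bench import cams,arm
from h import *
st=arm.read_state(); plan(st,(579.4,94.3,100),10.6)
```

```text
pos [579.3  95.6 104.2] yaw 10.68 shift tool mm [-0.2  1.3  4.2] rotvec [-0.08 -0.26  0.08] tilt z [ 0.0041  0.0022 -1.    ] F [-3.4  5.7 11.4] w 12.5 t 13.9333
```

>>> {"name": "servo_tool", "arguments": {
  "commands": [
    [[255,0,-0.0012,0,0,0,0],[255,0,0,0,0,0,0],[255,0,0,0,0,0,0]]
  ]
}}

```text
clock: 14.18
position: [579.2, 95.9, 104.2]
ee_rot: [0.996, 0.093, 0.002, -0.0]
contact_force: [-1.1, 3.0, 10.0]
gripper_width: 12.9
grasp_force: 60.9
```

>>> {"name": "servo_tool", "arguments": {
  "commands": [
    [[255,0,0,0.0005,0,0,0],[255,0,0,0,0,0,0],[255,0,0,0,0,0,0]]
  ]
}}

```text
clock: 14.43
position: [579.2, 95.9, 104.2]
ee_rot: [0.996, 0.093, 0.002, -0.0]
contact_force: [-3.0, 3.5, 12.4]
gripper_width: 12.8
grasp_force: 61.3
```

>>> {"name": "servo_tool", "arguments": {
  "commands": [
    [[255,0,0,0.0005,0,0,0],[255,0,0,0,0,0,0],[255,0,0,0,0,0,0]]
  ]
}}

```text
clock: 14.68
position: [579.3, 95.9, 104.2]
ee_rot: [0.996, 0.093, 0.002, -0.0]
contact_force: [-2.9, 3.1, 14.0]
gripper_width: 13.2
grasp_force: 61.6
```

Guide at y≈94: the blade stopped dead at about 24 mm while the force climbed to 14 N, so it is seized. I withdraw and try the middle one.

>>> {"name": "servo_tool", "arguments": {
  "commands": [
    [[255,0,0,-0.004,0,0,0],[255,0,0,-0.008,0,0,0],[255,0,0,-0.012,0,0,0],[255,0,0,-0.012,0,0,0],[255,0,0,-0.004,0,0,0],[255,0,0,0,0,0,0],[255,0,0,0,0,0,0]]
  ]
}}

```text
clock: 15.27
position: [577.0, 94.8, 140.2]
ee_rot: [0.996, 0.092, -0.001, 0.0]
contact_force: [-0.2, 0.6, -1.0]
gripper_width: 13.1
grasp_force: 59.4
```

>>> {"name": "servo_tool", "arguments": {
  "commands": [
    [[255,0,-0.01,0,0,0,0],[255,0,-0.015,0,0,0,0],[255,0,-0.015,0,0,0,0],[255,0,-0.015,0,0,0,0],[255,0,-0.005,0,0,0,0],[255,0,0,0,0,0,0],[255,0,0,0,0,0,0],[255,0,0,0,0,0,0]]
  ]
}}

```text
clock: 15.93
position: [566.4, 153.9, 140.5]
ee_rot: [0.996, 0.092, -0.0, 0.0]
contact_force: [1.6, 0.9, -0.9]
gripper_width: 13.0
grasp_force: 59.4
```

Run:
```python
from bench import cams,arm
from h import *
st=arm.read_state(); plan(st,(567.0,154.2,130),10.6)
```

```text
pos [566.4 153.9 140.5] yaw 10.6 shift tool mm [ 0.6 -0.2 10.5] rotvec [0.02 0.05 0.  ] tilt z [-8.e-04 -5.e-04 -1.e+00] F [ 1.6  0.9 -0.9] w 13.0 t 15.9333
```

>>> {"name": "servo_tool", "arguments": {
  "commands": [
    [[255,0.0005,-0.0002,0.004,0,0,0],[255,0,0,0.004,0,0,0],[255,0,0,0.002,0,0,0],[255,0,0,0.0015,0,0,0],[255,0,0,0.0015,0,0,0],[255,0,0,0,0,0,0]]
  ]
}}

```text
clock: 16.43
position: [566.9, 154.4, 127.4]
ee_rot: [0.996, 0.092, -0.0, 0.0]
contact_force: [1.0, 0.5, -1.0]
gripper_width: 13.2
grasp_force: 59.4
```

>>> {"name": "servo_tool", "arguments": {
  "commands": [
    [[255,0,0,0.0015,0,0,0],[255,0,0,0.0015,0,0,0],[255,0,0,0,0,0,0]]
  ]
}}

```text
clock: 16.68
position: [566.9, 154.6, 124.6]
ee_rot: [0.996, 0.093, -0.0, 0.0]
contact_force: [0.3, -0.4, -0.2]
gripper_width: 12.9
grasp_force: 59.4
```

>>> {"name": "servo_tool", "arguments": {
  "commands": [
    [[255,0,0,0.0015,0,0,0],[255,0,0,0.0015,0,0,0],[255,0,0,0.0015,0,0,0],[255,0,0,0,0,0,0]]
  ]
}}

```text
clock: 17.02
position: [566.9, 154.6, 119.9]
ee_rot: [0.996, 0.093, -0.0, 0.0]
contact_force: [-0.4, 0.6, -0.6]
gripper_width: 13.1
grasp_force: 59.4
```

>>> {"name": "servo_tool", "arguments": {
  "commands": [
    [[255,0,0,0.0015,0,0,0],[255,0,0,0.0015,0,0,0],[255,0,0,0.0015,0,0,0],[255,0,0,0,0,0,0]]
  ]
}}

```text
clock: 17.35
position: [566.9, 154.5, 115.4]
ee_rot: [0.996, 0.092, -0.0, 0.0]
contact_force: [0.2, 0.2, -1.1]
gripper_width: 13.0
grasp_force: 59.4
```

>>> {"name": "servo_tool", "arguments": {
  "commands": [
    [[255,0,0,0.0015,0,0,0],[255,0,0,0.0015,0,0,0],[255,0,0,0.001,0,0,0],[255,0,0,0,0,0,0]]
  ]
}}

```text
clock: 17.68
position: [566.9, 154.6, 111.5]
ee_rot: [0.996, 0.093, -0.0, 0.0]
contact_force: [-0.4, 0.4, -0.9]
gripper_width: 13.3
grasp_force: 59.4
```

>>> {"name": "servo_tool", "arguments": {
  "commands": [
    [[255,0,0,0.001,0,0,0],[255,0,0,0.001,0,0,0],[255,0,0,0.001,0,0,0],[255,0,0,0,0,0,0]]
  ]
}}

```text
clock: 18.02
position: [566.9, 154.6, 108.6]
ee_rot: [0.996, 0.093, -0.0, 0.0]
contact_force: [-0.0, -0.9, -1.9]
gripper_width: 13.3
grasp_force: 59.4
```

>>> {"name": "servo_tool", "arguments": {
  "commands": [
    [[255,0,0,0.001,0,0,0],[255,0,0,0.001,0,0,0],[255,0,0,0,0,0,0]]
  ]
}}

```text
clock: 18.27
position: [567.1, 154.7, 106.7]
ee_rot: [0.996, 0.093, -0.0, -0.0]
contact_force: [-0.1, 0.4, -0.5]
gripper_width: 13.0
grasp_force: 59.4
```

>>> {"name": "servo_tool", "arguments": {
  "commands": [
    [[255,0,0,0.001,0,0,0],[255,0,0,0.001,0,0,0],[255,0,0,0,0,0,0]]
  ]
}}

```text
clock: 18.52
position: [567.1, 154.7, 104.7]
ee_rot: [0.996, 0.093, -0.0, -0.0]
contact_force: [-0.2, 0.5, -0.5]
gripper_width: 12.7
grasp_force: 59.4
```

>>> {"name": "servo_tool", "arguments": {
  "commands": [
    [[255,0,0,0.001,0,0,0],[255,0,0,0.001,0,0,0],[255,0,0,0,0,0,0]]
  ]
}}

```text
clock: 18.77
position: [567.0, 154.6, 102.6]
ee_rot: [0.996, 0.093, -0.0, 0.0]
contact_force: [-0.1, 1.1, -0.2]
gripper_width: 12.8
grasp_force: 59.4
```

>>> {"name": "servo_tool", "arguments": {
  "commands": [
    [[255,0,0,0.001,0,0,0],[255,0,0,0.001,0,0,0],[255,0,0,0,0,0,0]]
  ]
}}

```text
clock: 19.02
position: [567.0, 154.6, 100.6]
ee_rot: [0.996, 0.093, -0.0, 0.0]
contact_force: [-0.4, 0.3, -0.7]
gripper_width: 13.1
grasp_force: 59.4
```

>>> {"name": "servo_tool", "arguments": {
  "commands": [
    [[255,0,0,0.001,0,0,0],[255,0,0,0.001,0,0,0],[255,0,0,0,0,0,0]]
  ]
}}

```text
clock: 19.27
position: [567.0, 154.6, 98.6]
ee_rot: [0.996, 0.093, -0.0, 0.0]
contact_force: [0.3, 0.4, -0.9]
gripper_width: 13.1
grasp_force: 59.4
```

>>> {"name": "servo_tool", "arguments": {
  "commands": [
    [[255,0,0,0.001,0,0,0],[255,0,0,0.001,0,0,0],[255,0,0,0,0,0,0]]
  ]
}}

```text
clock: 19.52
position: [567.0, 154.6, 96.6]
ee_rot: [0.996, 0.093, -0.0, 0.0]
contact_force: [0.1, 0.3, -0.5]
gripper_width: 12.6
grasp_force: 59.4
```

The middle guide took 32 mm with no drag, so it is slack. On to the third.

>>> {"name": "servo_tool", "arguments": {
  "commands": [
    [[255,0,0,-0.004,0,0,0],[255,0,0,-0.008,0,0,0],[255,0,0,-0.012,0,0,0],[255,0,0,-0.012,0,0,0],[255,0,0,-0.008,0,0,0],[255,0,0,0,0,0,0],[255,0,0,0,0,0,0],[255,0,0,0,0,0,0]]
  ]
}}

```text
clock: 20.18
position: [566.6, 154.5, 140.4]
ee_rot: [0.996, 0.092, -0.001, 0.0]
contact_force: [-1.4, -0.5, -0.7]
gripper_width: 13.1
grasp_force: 59.4
```

>>> {"name": "servo_tool", "arguments": {
  "commands": [
    [[255,0,-0.01,0,0,0,0],[255,0,-0.015,0,0,0,0],[255,0,-0.015,0,0,0,0],[255,0,-0.015,0,0,0,0],[255,0,-0.005,0,0,0,0],[255,0,0,0,0,0,0],[255,0,0,0,0,0,0],[255,0,0,0,0,0,0]]
  ]
}}

```text
clock: 20.85
position: [555.9, 213.6, 140.7]
ee_rot: [0.996, 0.093, -0.0, 0.0]
contact_force: [0.1, -0.1, -0.6]
gripper_width: 12.7
grasp_force: 59.4
```

Run:
```python
from bench import cams,arm
from h import *
st=arm.read_state(); plan(st,(556.0,213.5,130),10.6)
```

```text
pos [555.9 213.6 140.7] yaw 10.63 shift tool mm [ 0.1  0.1 10.7] rotvec [0.01 0.02 0.03] tilt z [-3.e-04 -3.e-04 -1.e+00] F [ 0.1 -0.1 -0.6] w 12.7 t 20.85
```

>>> {"name": "servo_tool", "arguments": {
  "commands": [
    [[255,0,0,0.004,0,0,0],[255,0,0,0.004,0,0,0],[255,0,0,0.002,0,0,0],[255,0,0,0.0015,0,0,0],[255,0,0,0.0015,0,0,0],[255,0,0,0,0,0,0]]
  ]
}}

```text
clock: 21.35
position: [555.9, 213.3, 127.4]
ee_rot: [0.996, 0.092, -0.0, 0.0]
contact_force: [-0.7, -0.4, -1.1]
gripper_width: 12.7
grasp_force: 59.4
```

>>> {"name": "servo_tool", "arguments": {
  "commands": [
    [[255,0,0,0.0015,0,0,0],[255,0,0,0.0015,0,0,0],[255,0,0,0,0,0,0]]
  ]
}}

```text
clock: 21.6
position: [555.9, 213.6, 124.5]
ee_rot: [0.996, 0.093, -0.0, 0.0]
contact_force: [-0.4, -0.2, -0.6]
gripper_width: 12.7
grasp_force: 59.4
```

>>> {"name": "servo_tool", "arguments": {
  "commands": [
    [[255,0,0,0.0015,0,0,0],[255,0,0,0.0015,0,0,0],[255,0,0,0.0015,0,0,0],[255,0,0,0,0,0,0]]
  ]
}}

```text
clock: 21.93
position: [555.8, 213.5, 119.9]
ee_rot: [0.996, 0.093, -0.0, 0.0]
contact_force: [0.9, -0.9, -1.4]
gripper_width: 13.2
grasp_force: 59.4
```

>>> {"name": "servo_tool", "arguments": {
  "commands": [
    [[255,0,0,0.0015,0,0,0],[255,0,0,0.0015,0,0,0],[255,0,0,0.0015,0,0,0],[255,0,0,0,0,0,0]]
  ]
}}

```text
clock: 22.27
position: [555.8, 213.5, 115.4]
ee_rot: [0.996, 0.092, -0.0, 0.0]
contact_force: [0.5, -0.9, -1.5]
gripper_width: 13.0
grasp_force: 59.4
```

>>> {"name": "servo_tool", "arguments": {
  "commands": [
    [[255,0,0,0.0015,0,0,0],[255,0,0,0.0015,0,0,0],[255,0,0,0.001,0,0,0],[255,0,0,0,0,0,0]]
  ]
}}

```text
clock: 22.6
position: [555.9, 213.5, 111.5]
ee_rot: [0.996, 0.093, -0.0, 0.0]
contact_force: [-0.5, -0.1, -1.0]
gripper_width: 12.9
grasp_force: 59.4
```

>>> {"name": "servo_tool", "arguments": {
  "commands": [
    [[255,0,0,0.001,0,0,0],[255,0,0,0.001,0,0,0],[255,0,0,0.001,0,0,0],[255,0,0,0,0,0,0]]
  ]
}}

```text
clock: 22.93
position: [555.9, 213.6, 108.6]
ee_rot: [0.996, 0.093, -0.0, 0.0]
contact_force: [0.6, -0.3, -1.4]
gripper_width: 13.1
grasp_force: 59.4
```

>>> {"name": "servo_tool", "arguments": {
  "commands": [
    [[255,0,0,0.001,0,0,0],[255,0,0,0.001,0,0,0],[255,0,0,0,0,0,0]]
  ]
}}

```text
clock: 23.18
position: [556.1, 213.8, 106.7]
ee_rot: [0.996, 0.093, 0.0, -0.0]
contact_force: [0.2, 1.2, -1.1]
gripper_width: 12.7
grasp_force: 59.4
```

>>> {"name": "servo_tool", "arguments": {
  "commands": [
    [[255,0,0,0.001,0,0,0],[255,0,0,0.001,0,0,0],[255,0,0,0,0,0,0]]
  ]
}}

```text
clock: 23.43
position: [556.4, 214.0, 105.4]
ee_rot: [0.996, 0.093, 0.001, -0.0]
contact_force: [0.2, 0.6, 1.2]
gripper_width: 12.9
grasp_force: 59.8
```

>>> {"name": "servo_tool", "arguments": {
  "commands": [
    [[255,0,0,0.001,0,0,0],[255,0,0,0.001,0,0,0],[255,0,0,0,0,0,0]]
  ]
}}

```text
clock: 23.68
position: [556.9, 214.1, 104.3]
ee_rot: [0.996, 0.093, 0.001, -0.0]
contact_force: [-0.9, -0.1, 5.6]
gripper_width: 13.1
grasp_force: 60.4
```

>>> {"name": "servo_tool", "arguments": {
  "commands": [
    [[255,0,0,0.001,0,0,0],[255,0,0,0.001,0,0,0],[255,0,0,0,0,0,0]]
  ]
}}

```text
clock: 23.93
position: [557.3, 214.2, 102.7]
ee_rot: [0.996, 0.093, 0.002, -0.0]
contact_force: [-0.8, 0.3, 6.8]
gripper_width: 12.7
grasp_force: 60.5
```

>>> {"name": "servo_tool", "arguments": {
  "commands": [
    [[255,-0.0005,0,0.001,0,0,0],[255,0,0,0.001,0,0,0],[255,0,0,0,0,0,0]]
  ]
}}

```text
clock: 24.18
position: [557.1, 214.2, 100.5]
ee_rot: [0.996, 0.093, 0.002, -0.001]
contact_force: [0.7, 0.4, 4.0]
gripper_width: 12.6
grasp_force: 60.2
```

>>> {"name": "servo_tool", "arguments": {
  "commands": [
    [[255,-0.0005,0,0.001,0,0,0],[255,0,0,0.001,0,0,0],[255,0,0,0,0,0,0]]
  ]
}}

```text
clock: 24.43
position: [556.5, 214.0, 98.0]
ee_rot: [0.996, 0.093, 0.002, -0.001]
contact_force: [1.0, 1.0, 4.4]
gripper_width: 12.8
grasp_force: 60.2
```

>>> {"name": "servo_tool", "arguments": {
  "commands": [
    [[255,0,0,0.001,0,0,0],[255,0,0,0.001,0,0,0],[255,0,0,0.001,0,0,0],[255,0,0,0,0,0,0]]
  ]
}}

```text
clock: 24.77
position: [555.6, 213.9, 94.0]
ee_rot: [0.996, 0.093, 0.001, -0.0]
contact_force: [0.9, 1.2, 5.0]
gripper_width: 12.6
grasp_force: 60.1
```

>>> {"name": "servo_tool", "arguments": {
  "commands": [
    [[255,0,0,0.001,0,0,0],[255,0,0,0.001,0,0,0],[255,0,0,0.001,0,0,0],[255,0,0,0,0,0,0]]
  ]
}}

```text
clock: 25.1
position: [554.8, 213.6, 90.4]
ee_rot: [0.996, 0.093, -0.0, -0.0]
contact_force: [0.2, 2.8, 3.2]
gripper_width: 13.1
grasp_force: 59.9
```

>>> {"name": "servo_tool", "arguments": {
  "commands": [
    [[255,0.0008,0,0.001,0,0,0],[255,0,0,0.001,0,0,0],[255,0,0,0.001,0,0,0],[255,0,0,0,0,0,0]]
  ]
}}

```text
clock: 25.43
position: [555.4, 213.7, 87.3]
ee_rot: [0.996, 0.092, -0.0, -0.0]
contact_force: [0.3, 3.4, 2.4]
gripper_width: 13.1
grasp_force: 59.7
```

>>> {"name": "servo_tool", "arguments": {
  "commands": [
    [[255,0.0005,0,0.001,0,0,0],[255,0,0,0.001,0,0,0],[255,0,0,0.001,0,0,0],[255,0,0,0,0,0,0]]
  ]
}}

```text
clock: 25.77
position: [556.2, 213.8, 84.5]
ee_rot: [0.996, 0.092, -0.0, -0.0]
contact_force: [-1.5, 3.8, 1.9]
gripper_width: 12.7
grasp_force: 59.7
```

>>> {"name": "servo_tool", "arguments": {
  "commands": [
    [[255,0,0,0.001,0,0,0],[255,0,0,0.001,0,0,0],[255,0,0,0,0,0,0]]
  ]
}}

```text
clock: 26.02
position: [556.5, 213.8, 82.7]
ee_rot: [0.996, 0.093, 0.0, -0.0]
contact_force: [-0.4, 4.2, 2.0]
gripper_width: 13.3
grasp_force: 59.8
```

>>> {"name": "servo_tool", "arguments": {
  "commands": [
    [[255,0,0,0.001,0,0,0],[255,0,0,0.0005,0,0,0],[255,0,0,0,0,0,0]]
  ]
}}

```text
clock: 26.27
position: [556.5, 213.9, 81.3]
ee_rot: [0.996, 0.093, 0.0, -0.0]
contact_force: [-0.4, 3.8, 1.9]
gripper_width: 12.9
grasp_force: 59.8
```

>>> {"name": "servo_tool", "arguments": {
  "commands": [
    [[255,0,-0.0006,0.001,0,0,0],[255,0,0,0.0005,0,0,0],[255,0,0,0,0,0,0]]
  ]
}}

```text
clock: 26.52
position: [556.4, 214.0, 79.9]
ee_rot: [0.996, 0.093, 0.0, 0.0]
contact_force: [-0.2, 1.4, 4.0]
gripper_width: 12.8
grasp_force: 60.0
```

>>> {"name": "servo_tool", "arguments": {
  "commands": [
    [[255,0,0,0.0005,0,0,0],[255,0,0,0.0005,0,0,0],[255,0,0,0,0,0,0]]
  ]
}}

```text
clock: 26.77
position: [556.4, 214.0, 78.9]
ee_rot: [0.996, 0.093, 0.0, 0.0]
contact_force: [0.7, 0.7, 4.1]
gripper_width: 12.9
grasp_force: 60.1
```

>>> {"name": "servo_tool", "arguments": {
  "commands": [
    [[255,0,0,0.0005,0,0,0],[255,0,0,0.0003,0,0,0],[255,0,0,0,0,0,0]]
  ]
}}

```text
clock: 27.02
position: [556.4, 214.0, 78.6]
ee_rot: [0.996, 0.093, 0.0, 0.0]
contact_force: [-0.3, 1.9, 6.3]
gripper_width: 13.4
grasp_force: 60.6
```

>>> {"name": "servo_tool", "arguments": {
  "commands": [
    [[255,0,0,0.0005,0,0,0],[255,0,0,0,0,0,0]]
  ]
}}

```text
clock: 27.18
position: [556.4, 214.0, 78.6]
ee_rot: [0.996, 0.093, 0.0, 0.0]
contact_force: [-1.1, 1.0, 8.6]
gripper_width: 12.8
grasp_force: 60.8
```

>>> {"name": "servo_tool", "arguments": {
  "commands": [
    [[205,0,0,0,0,0,0],[190,0,0,0,0,0,0],[150,0,0,0,0,0,0],[100,0,0,0,0,0,0],[60,0,0,0,0,0,0],[60,0,0,0,0,0,0],[60,0,0,0,0,0,0]]
  ]
}}

```text
clock: 27.77
position: [556.1, 214.2, 77.3]
ee_rot: [0.996, 0.093, -0.0, 0.0]
contact_force: [0.9, 0.3, 0.7]
gripper_width: 65.6
grasp_force: 0.0
```

>>> {"name": "servo_tool", "arguments": {
  "commands": [
    [[60,0,0,-0.01,0,0,0],[60,0,0,-0.02,0,0,0],[60,0,0,-0.03,0,0,0],[60,0,0,-0.03,0,0,0],[60,0,0,-0.03,0,0,0],[60,0,0,-0.02,0,0,0],[60,0,0,0,0,0,0],[60,0,0,0,0,0,0]]
  ]
}}

```text
clock: 28.43
position: [556.7, 214.7, 219.8]
ee_rot: [0.996, 0.093, 0.002, -0.001]
contact_force: [-0.7, -0.3, -0.2]
gripper_width: 64.7
grasp_force: 0.0
```

Run:
```python
from bench import cams
from h import *
s=cams.get_image("side")
cv2.imwrite("pics/c5.png",cv2.resize(s["frame"][130:260,230:390],None,fx=5,fy=4.6,interpolation=2))
for m in((579.4,94.3),(568.3,153.2),(557.8,212.5)): print(proj(s,(*m,100)),proj(s,(*m,142)))
```

```text
[306.09026338 209.84973649] [305.51851279 194.20952585]
[288.14568652 198.80444047] [287.09006634 183.37172715]
[271.45835113 188.28756856] [269.98465776 173.07099166]
```

View pics/c5.png

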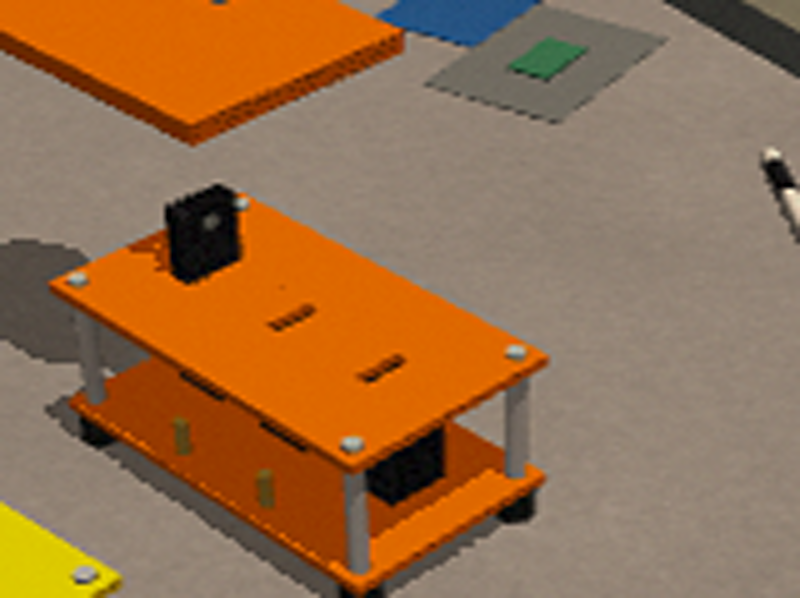

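The feeler stands upright with its shoulder on the chassis top in the third guide, at about (271,188), and the gripper is clear. I hand the job in.

```bash
python3 -c "
from bench import ticket
print(ticket.job_done())"
```

```text
the job is handed in; nothing more can be done
None
```

The feeler stands released and fully home in the third guide, at the chassis' +y end, where it met a light drag of about 5 N; the near guide was seized, the middle one was slack, and I have handed the job in.

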